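# Put the plaster maquettes back on their own plinths

### The job

The three plaster maquettes were put back on each other's plinths: stand the seated figure on the square plinth, the reclining figure on the long one and the bust on the round one (the empty banding wheel is free for parking one meanwhile). Each must end upright in the middle of its plinth, the seated figure square with the plinth's edges and the reclining figure along its length (either way round; the bust may face anywhere). Set them down without dropping or tipping any, and leave the bowl, the jar and the spatula where they are.

Things in the scene. Friction and masses are not known exactly. Their poses are not given: they have to be found in the camera images.
- seated_mid (a point): Loose plaster figure sitting on a stool, 0.22 kg, slab 80 x 80 x 8 mm, 136 high. Point: slab's middle line, half-way up (68 above underside). x = way it faces, y = shoulder to shoulder, z up. Grip the flat-sided torso in y (44 wide, 36 deep in x, its centre at x = -12) 20 to 25 mm above the point. Heights over underside: stool seat top 55 (64 wide in y), torso 55 to 107, then round head.
- reclining_mid (a point): Loose plaster reclining figure, 0.25 kg, on a slab 150 (x) x 58 (y) x 10 mm, 90 mm high at the head. Point: slab's middle line, half-way up (45 above underside). x = along the slab towards the head, y across, z up. Grip the flat-sided hips in y: 40 mm wide, x = -20 to 30, from 10 to 52 above the underside; best 5 mm towards the head and 5 mm below the point.
- bust_mid (a point): Loose plaster bust (head, neck, shoulders), 0.26 kg, round foot 68 mm across, 120 mm high. Point: foot's middle line, half-way up (60 above underside). x = way the face looks, y = ear to ear, z up. Grip the flat-sided head in y (36 wide; 44 in x, nose at +x; 74 to 120 above underside), best 36 mm above the point. Shoulders 76 wide in y, their top 60 above the underside.
- square_plinth_top (a point): Square wooden plinth, 110 x 110 mm, 55 mm high, fixed. The point is the middle of its top; x and y run along its edges, z up. The seated figure belongs on it.
- long_plinth_top (a point): Long wooden plinth, 180 mm (x) by 84 mm (y), 40 mm high, fixed. The point is the middle of its top; x runs along its length, z up. The reclining figure belongs on it.
- round_plinth_top (a point): Round turned wooden plinth, 110 mm across, 47 mm high, fixed. The point is the middle of its top, z up. The bust belongs on it.
- wheel_top (a point): Banding wheel (small sculptor's turntable): round bare metal head 150 mm across, top 63 mm above the table, on a fixed iron foot; the head turns stiffly about its upright axis. The point is the middle of its top. It is empty and free to park a maquette on.
- bowl: Earthenware plaster bowl, 144 mm across, 68 mm high, a spatula leaning in it up to about 140 mm; loose. Origin: centre of its underside. Leave alone.
- jar: Lidded jar, 72 mm across, 90 mm high; loose. Origin: centre of its underside. Leave alone.
- spatula: Spatula lying on the table, 160 mm long, loose. Origin: under its middle, x = from the handle to the blade. Leave alone.
Mind the look-alikes: they are no part of the job. What is shaped like the part that bears seated_mid but orange is not meant.

How it is judged (in metres and radians):
At the end, for the whole second after the job is handed in: Each maquette at rest and upright (0.1 rad) on its own plinth (height within 6 mm), middles within 14 mm: seated on square, sides parallel within 0.22 rad (any of four ways); reclining on long, along it within 0.22 rad (either way); bust on round, facing anywhere (horizontal distance between seated_mid and square_plinth_top below 0.014 m and z of seated_mid in the frame of square_plinth_top between 0.062 and 0.074 m and angle between each of seated_mid, reclining_mid, bust_mid's own z axis and vertical below 0.1 rad and linear speed of each of seated, reclining, bust below 0.02 m/s and horizontal distance between reclining_mid and long_plinth_top below 0.014 m and z of reclining_mid in the frame of long_plinth_top between 0.039 and 0.051 m and horizontal distance between bust_mid and round_plinth_top below 0.014 m and z of bust_mid in the frame of round_plinth_top between 0.054 and 0.066 m and angle between the x axis of reclining_mid and the x axis of long_plinth_top, either way round below 0.22 rad and (angle between the x axis of seated_mid and the x axis of square_plinth_top, either way round below 0.22 rad or angle between the x axis of seated_mid and the y axis of square_plinth_top, either way round below 0.22 rad)); the robot touches nothing.
It fails at once if a maquette tips over (leans more than 35 degrees) (angle between any of seated_mid, reclining_mid, bust_mid's own z axis and vertical above 0.61 rad).
It fails at once if a maquette is dropped (falls faster than 0.55 m/s, about 15 mm of free fall, with no finger on it) ((linear speed of seated above 0.55 m/s and contact force between the fingers and seated below 0.05 N) or (linear speed of reclining above 0.55 m/s and contact force between the fingers and reclining below 0.05 N) or (linear speed of bust above 0.55 m/s and contact force between the fingers and bust below 0.05 N)).
It fails at once if the bowl, the jar or the spatula is pushed more than 25 mm (distance of any of bowl, jar, spatula from where it was at the start of the episode above 0.025 m).
It also fails if it takes over 120 s, if anything falls off the work surface, if the arm or the gripper's body presses on something with over 40 N, if the wrist force passes 120 N, or if a joint passes its speed limit or range.

### The arm

A 6-joint arm with a two-finger parallel gripper is mounted at the origin on the work surface. World frame = base frame: x ahead of the robot, y to its left, z up, the work surface at z = 0. Lengths are in mm, angles in rad, forces in N, time in s.
With the tool pointing down it reaches from about 275 to 750 mm from the base axis. Payload 10.2 kg.
Tool frame: the origin (TCP) lies between the finger pads; the fingertips stand 17 mm ahead of it and the grasp point (between the pads) lies 2 mm behind it (tips_ahead is the distance from the TCP to the fingertips, in mm); z points along the fingers, y is the line along which they close (so a half turn about z gives the same grasp; the last joint's range is limited). The gripper opens to 85 mm and grips with 20 to 120 N. Pads are 22 mm wide; open, the fingers measure 114 mm over their backs; the gripper's body (76 mm by 85 mm) begins 54 mm behind the grasp point. The pads swing forward as they close: fully open they stand 13 mm farther back than shut.
Start: joints at [-1.326, 0.313, 1.498, -0, 1.331, -0.223], TCP at [236.724, -468.608, 248.294] pointing down, gripper open.
Joint ranges: [-2.94, 2.94], [-0.97, 2.17], [0.19, 2.56], [-1.23, 4.37], [0.02, 3.11], [-2.88, 2.88]. Speed limits (rad/s): [2.39, 2.39, 3.01, 3.14, 3.14, 3.14].

### API

Orientations are given as a unit quaternion [w, x, y, z].
In Python, from rig import sense, capture, finish_job, boxes_of, tips_ahead gives the robot as it stands.
- The arm moves only by the tool drive_tool, never from a script. Its argument "commands" is text: rows parted by semicolons, each of 7 numbers parted by spaces: the shift along the world's x, y, z in units of 0.1 m (1.0 is 0.1 m), then the turn, a rotation vector about the world's x, y, z in units of pi/4 rad (1.0 is pi/4 rad), then the opening in per cent of the stroke, from 0 (shut) to 100 (fully open). A call has 1 to 20 rows; each row shifts and turns the commanded pose from where the row before left it; what a row does not reach is not made up. A row lasts 1/12 s, in which the tool goes at most 41.7 mm and 7.16 degrees, less where a joint would pass 70% of its speed; a pose out of reach is approached as far as the arm can. A call with a number of a shift or a turn outside -1 to 1 is refused whole. A call with a gripper value outside its range is refused whole. The fingers move at their own pace and stop on an object; "force" is the grip in N (left out, the last holds). Time passes only in rows, so rows that do not move let the fingers close. It gives the time, the measured TCP pose, the force, the opening and the grip force at its end, in the units of the state.
- sense(): the state, without advancing time (a new reading comes with each control period).
- capture(name): name is "scene" or "top" or "wrist"; returns a dict with "pixels" (384x512x3 uint8, blue, green, red), "fov_y" (degrees; the focal length in pixels is half the picture's height over the tangent of half this angle, whatever the lens; pixels are square), "cx", "cy" (the principal point, pixels), "position" and "attitude" of the camera in the world; the wrist camera has in their place "tool_from_camera" (4x4, takes a point from camera to tool coordinates, whose origin is the TCP and whose axes are the flange's). Camera axes: x right, y down, z forward; pixel columns grow to the right and rows downward; lengths in mm; the calibration is good to about 2 mm. A picture is of the moment at which its call begins: read the wrist's pose just before it. There is no depth.
- finish_job(): hands the job in; it is judged then, once.
Trained networks look in a picture, given as the dict that the camera call returned (one of the last four; its "shot" number tells which), for a name from the list of things; names that differ only in an ending like _2 or _b are one class to them, and where a whole thing is asked for, a point or a joint stands for the part that bears it (a point fixed in the world has none). Each returns a list of dicts, best first, with "confidence" (0 to 1); they miss things now and then, are a little off and sometimes report something else, mostly with a low value. They report only what shows in the picture. A call takes as long as a camera call. They do not tell look-alikes from the thing itself.
- boxes_of(picture, name): "position" ([column, row] in pixels, amid what is visible of it).
The state is a dict: "time_s": time; "joints": joint angles; "dq": joint speeds; "tau": joint torques, N m; "eef_pos": TCP position; "ee_rot": TCP orientation; "force": force on the tool from outside, world axes, zero at the start; "wrist_torque": the same for the moment, N m; "grip_width": opening from 0.0 (shut) to 1.0 (fully open); "grip_force": force on a finger pad.
Only numpy, scipy, OpenCV 4.12 (cv2) and the standard library are available. Lean on these libraries where they do the work, as an engineer would, in place of code of your own. Each camera call takes 0.05 s, during which the arm holds its last target. There are 200 camera calls.

## Working session

There is one attempt and no reset: what is moved stays moved. The work goes in short steps, Python scripts to look and compute and a tool call to move; the robot and the scene stay as the last step left them, time stands still between calls to the robot, and variables do not carry over. Pictures are saved under pics/ and viewed, at most 14 in all, crops included, and the job is handed in when it is done.

Besides the shell and the picture viewer there is one more tool, called after "Request:" by a JSON object that holds its "method" and its "body", one argument or row to a line. drive_tool: Moves the arm, as the interface text tells. Shifts and turns lie within -1 to 1; 1 stands for 0.1 m of shift or pi/4 rad of turn. Its arguments: {"type":"object","properties":{"commands":{"type":"string"},"force":{"type":"number"}},"required":["commands"]}

```bash
mkdir -p pics; ls
cat > h.py <<'E'
import numpy as np, cv2
from scipy.spatial.transform import Rotation as R
from rig import sense, capture, finish_job, boxes_of, tips_ahead
def q2R(q): return R.from_quat([q[1],q[2],q[3],q[0]]).as_matrix()
def cam(p,s=None):
    f=p["pixels"].shape[0]/2/np.tan(np.radians(p["fov_y"]/2))
    if "tool_from_camera" in p:
        T=np.array(p["tool_from_camera"]); Rt=q2R(s["ee_rot"])
        return f,p["cx"],p["cy"],Rt@T[:3,3]+np.array(s["eef_pos"]),Rt@T[:3,:3]
    a=np.array(p["attitude"]); A=a if a.shape==(3,3) else q2R(a)
    return f,p["cx"],p["cy"],np.array(p["position"]),A
def back(c,uv,z):
    f,cx,cy,o,A=c; d=A@np.array([(uv[0]-cx)/f,(uv[1]-cy)/f,1.]); return o+d*(z-o[2])/d[2]
def proj(c,P):
    f,cx,cy,o,A=c; q=A.T@(np.array(P,float)-o); return np.array([cx+f*q[0]/q[2],cy+f*q[1]/q[2]])
E
python3 - <<'E'
from h import *
print(sense()); print(tips_ahead)
Z=dict(seated_mid=123,reclining_mid=90,bust_mid=100,square_plinth_top=55,long_plinth_top=40,round_plinth_top=47,wheel_top=63,bowl=34,jar=45,spatula=3)
for n in("top","scene"):
    p=capture(n); cv2.imwrite(f"pics/{n}0.png",p["pixels"]); c=cam(p); print(n,c[3],c[0],p["attitude"])
    for k in Z:
        for b in boxes_of(p,k)[:3]: print(k,b["position"],round(b["confidence"],2),back(c,b["position"],Z[k]).round())
E
```

```text
pics
{'time_s': 0.0, 'joints': array([-1.32636816e+00,  3.13470035e-01,  1.49843634e+00,  3.34206546e-05,
        1.33099963e+00, -2.23399125e-01]), 'dq': array([ 0.00044054,  0.00034006, -0.00054714,  0.0005889 ,  0.00199133,
        0.00156878]), 'tau': array([ 1.44183591e-04, -4.12269545e+01, -2.59738898e+01, -2.01124121e-04,
        4.18698110e-03,  1.08441009e-05]), 'eef_pos': array([ 236.68667639, -468.35916627,  247.725092  ]), 'ee_rot': array([-6.56806847e-04,  9.72767430e-01,  2.31782432e-01,  9.32420615e-06]), 'force': array([ 0.52932762, -0.43014575, -0.28911205]), 'wrist_torque': array([0.0254739 , 0.04142333, 0.01334973]), 'grip_force': 0.0, 'grip_width': 1.0004868880722952}
17.0
top [ 365.93643896   81.95870104 1345.98682657] 387.8954480238058 [-0.05556484  0.71048645 -0.69980804  0.04889034]
seated_mid [183.8, 147.2] 0.84 [691. 345. 123.]
seated_mid [182.6, 202.8] 0.79 [510. 341. 123.]
seated_mid [203.1, 254.8] 0.64 [348. 270. 123.]
reclining_mid [381.3, 231.4] 0.58 [ 430. -296.   90.]
bust_mid [323.4, 168.1] 0.94 [ 633. -111.  100.]
square_plinth_top [314.9, 180.4] 0.
[... 516 characters left out ...]
690978481803 [-0.11638673  0.24187014  0.87221281 -0.40889826]
seated_mid [325.6, 257.6] 0.92 [567. 388. 123.]
seated_mid [364.4, 226.9] 0.83 [414. 355. 123.]
seated_mid [266.4, 304.8] 0.64 [761. 431. 123.]
reclining_mid [235.5, 133.9] 0.95 [ 451. -264.   90.]
bust_mid [209.5, 168.8] 0.86 [ 630. -109.  100.]
square_plinth_top [199.9, 244.1] 0.64 [781. 130.  55.]
long_plinth_top [322.1, 287.4] 0.97 [581. 406.  40.]
round_plinth_top [242.4, 149.5] 0.8 [ 448. -222.   47.]
wheel_top [286.2, 213.1] 0.73 [516. 152.  63.]
wheel_top [239.5, 149.1] 0.18 [ 467. -208.   63.]
bowl [198.4, 243.2] 0.68 [775. 105.  34.]
jar [162.2, 157.6] 0.82 [ 709. -322.   45.]
spatula [288.9, 176.7] 0.9 [362. -53.   3.]
```

View pics/top0.png

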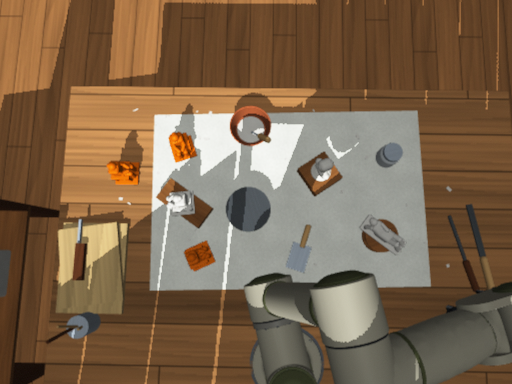

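View pics/scene0.png

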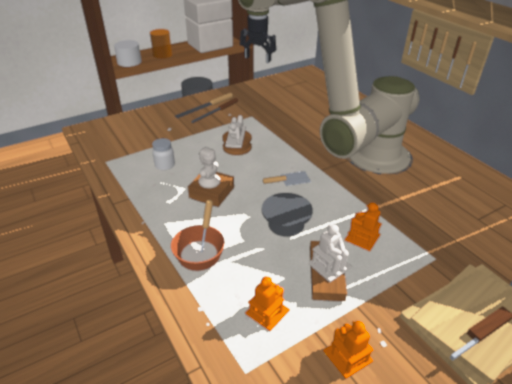

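The list of seated candidates in the top view: white at (180,202), orange at (182,147), (123,173) and (200,256). The white one on the long plinth is the one meant. The bust stands on the square plinth at (322,170), the reclining figure on the round one at (382,234), and the wheel at (248,209) is empty. Next I'll look from above with the wrist camera.

Request:
{"method": "drive_tool", "body": {
  "commands": "0.24 0.22 0.19 0 0 0 100;0.24 0.22 0.19 0 0 0 100;0.24 0.22 0.19 0 0 0 100;0.24 0.22 0.19 0 0 0 100;0.24 0.22 0.19 0 0 0 100;0.24 0.22 0.19 0 0 0 100;0.24 0.22 0.19 0 0 0 100;0.24 0.22 0.19 0 0 0 100;0 0 0 0 0 0 100;0 0 0 0 0 0 100"
}}

```text
time_s: 1.93
eef_pos: [429.5, -291.8, 400.8]
ee_rot: [0.001, 0.972, 0.233, 0.0]
force: [0.4, -0.2, -0.2]
grip_width: 1.0
grip_force: 0.0
```

```bash
cat > w.py <<'E'
from h import *
import sys
s=sense(); p=capture("wrist"); c=cam(p,s); cv2.imwrite(f"pics/{sys.argv[1]}.png",p["pixels"])
print(s["eef_pos"].round(1),"cam",c[3].round(),c[4].round(2).tolist(),round(c[0]),"joints",s["joints"].round(2))
x=R.from_matrix(q2R(s["ee_rot"])).as_matrix(); print("yaw x deg",np.degrees(np.arctan2(x[1,0],x[0,0])).round(1))
for a in sys.argv[2:]:
    k,z=a.split(":")
    for b in boxes_of(p,k)[:2]: print(k,b["position"],round(b["confidence"],2),back(c,b["position"],float(z)).round(1))
E
python3 w.py w1 reclining_mid:90 round_plinth_top:47 bust_mid:115 jar:45
```

```text
[ 429.5 -291.8  400.8] cam [ 503. -254.  526.] [[0.45, -0.84, -0.28], [-0.89, -0.43, -0.15], [0.0, 0.32, -0.95]] 273 joints [-0.82  0.25  1.2  -0.    1.7   0.28]
yaw x deg 27.0
reclining_mid [256.1, 156.1] 0.73 [ 429.8 -300.6   90. ]
round_plinth_top [243.3, 160.5] 0.56 [ 405.2 -288.5   47. ]
jar [358.2, 11.7] 0.71 [ 690.1 -342.1   45. ]
```

View pics/w1.png

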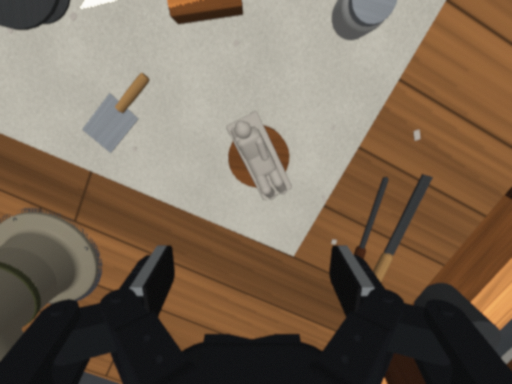

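Request:
{"method": "drive_tool", "body": {
  "commands": "0.2 0.25 0 0 0 0 100;0.2 0.25 0 0 0 0 100;0.2 0.25 0 0 0 0 100;0.2 0.25 0 0 0 0 100;0.2 0.25 0 0 0 0 100;0.2 0.25 0 0 0 0 100;0.2 0.25 0 0 0 0 100;0.2 0.25 0 0 0 0 100;0 0 0 0 0 0 100;0 0 0 0 0 0 100"
}}

```text
time_s: 3.02
eef_pos: [589.0, -92.4, 399.3]
ee_rot: [-0.0, 0.973, 0.232, -0.001]
force: [0.3, -0.6, -0.1]
grip_width: 1.002
grip_force: 0.0
```

```bash
python3 w.py w2 bust_mid:115 square_plinth_top:55 wheel_top:63 jar:45 spatula:3 bowl:34 seated_mid:123
python3 - <<'E'
import cv2
a=cv2.imread('pics/w1.png')[90:220,190:330]; cv2.imwrite('pics/w1c.png',cv2.resize(a,None,fx=4,fy=4,interpolation=cv2.INTER_CUBIC))
E
```

```text
[589.  -92.4 399.3] cam [662. -55. 525.] [[0.45, -0.84, -0.29], [-0.89, -0.43, -0.15], [0.0, 0.32, -0.95]] 273 joints [-0.35  0.44  0.93 -0.    1.77  0.75]
yaw x deg 26.9
bust_mid [273.8, 132.5] 0.59 [ 636.1 -105.1  115. ]
square_plinth_top [253.3, 121.9] 0.96 [632.1 -73.7  55. ]
wheel_top [103.3, 134.0] 0.96 [502.2 140.3  63. ]
jar [406.4, 159.2] 0.77 [ 697.3 -346.6   45. ]
spatula [182.2, 229.4] 0.83 [364.1 -42.    3. ]
bowl [178.4, 5.3] 0.85 [733.8 107.5  34. ]
bowl [104.8, 133.8] 0.57 [493.7 150.3  34. ]
seated_mid [14.6, 168.4] 0.91 [413.  218.9 123. ]
seated_mid [0.0, 63.4] 0.61 [550.8 265.8 123. ]
```

View pics/w2.png

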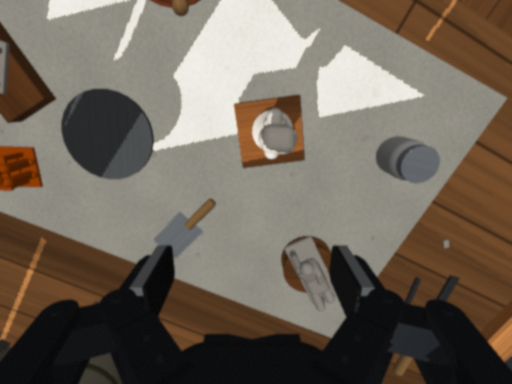

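View pics/w1c.png

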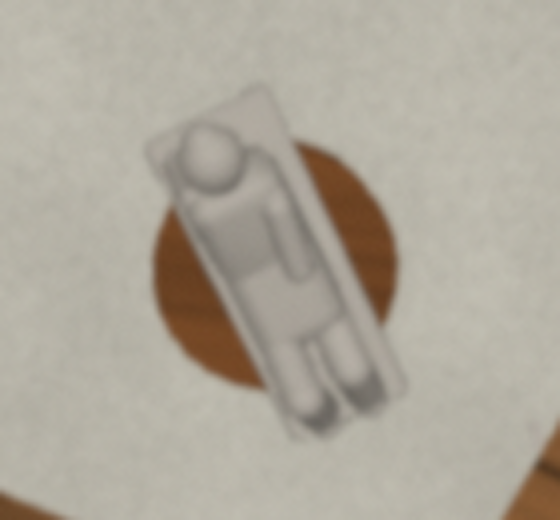

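```bash
cat >> h.py <<'E'
from scipy.optimize import minimize
def hull(c,x,y,yaw,shape,dims,z0,z1):
    if shape=="c": t=np.linspace(0,2*np.pi,40); P=np.c_[np.cos(t),np.sin(t)]*dims[0]/2
    else:
        a,b=dims[0]/2,dims[1]/2; P=np.array([[a,b],[-a,b],[-a,-b],[a,-b]])
    r=np.array([[np.cos(yaw),-np.sin(yaw)],[np.sin(yaw),np.cos(yaw)]]); P=P@r.T+[x,y]
    pts=[proj(c,[*q,z]) for q in P for z in (z0,z1)]
    return cv2.convexHull(np.float32(pts))
def fit(c,mask,ignore,x0,shape,dims,z0,z1):
    def cost(v):
        m=np.zeros(mask.shape,np.uint8); cv2.fillConvexPoly(m,np.int32(np.round(hull(c,*v,shape,dims,z0,z1)*16)),255,cv2.LINE_AA,4)
        d=np.abs(m/255.-mask); d[ignore]=0; return d.sum()
    best=None
    for dy in ([0] if shape=="c" else [-.15,0,.15]):
        s=np.array(x0,float)+[0,0,dy]
        r=minimize(cost,s,method="Nelder-Mead",options=dict(initial_simplex=s+np.array([[0,0,0],[12,0,0],[0,12,0],[0,0,.12]]),xatol=.1,fatol=.1))
        if best is None or r.fun<best.fun: best=r
    return best.x.round(3),round(best.fun,1)
E
cat > w2fit.py <<'E'
from h import *
from types import SimpleNamespace
def load(n,s): return cv2.imread(n)
E
python3 - <<'E'
from h import *
p=capture("wrist"); s=sense(); c=cam(p,s); im=p["pixels"]
np.savez("cam_w2.npz",f=c[0],cx=c[1],cy=c[2],o=c[3],A=c[4])
hsv=cv2.cvtColor(im,cv2.COLOR_BGR2HSV); br=((hsv[...,1]>110)).astype(float)
def roi(m,u,v,r):
    o=np.zeros_like(m); o[max(0,v-r):v+r,max(0,u-r):u+r]=m[max(0,v-r):v+r,max(0,u-r):u+r]; return o
no=np.zeros(br.shape,bool)
ig=no.copy(); ig[106:162,250:298]=1
print("square",fit(c,roi(br,270,130,55),ig,[632,-85,0.4],"b",(110,110),0,55))
dark=(im.max(2)<95).astype(float)
print("wheel",fit(c,roi(dark,108,133,58),no,[500,140,0],"c",(150,),50,63))
w1=cv2.imread("pics/w1.png"); c1=(c[0],c[1],c[2],np.array([429.5,-291.8,400.8])+c[3]-s["eef_pos"],c[4])
b1=(cv2.cvtColor(w1,cv2.COLOR_BGR2HSV)[...,1]>110).astype(float)
ig=no.copy(); cv2.fillConvexPoly(ig_:=np.zeros(br.shape,np.uint8),np.array([[223,127],[256,107],[296,188],[263,203]]),1); ig=ig_>0
print("round",fit(c1,roi(b1,260,157,42),ig,[425,-295,0],"c",(110,),0,47))
cor=np.array([back(c1,q,57)[:2] for q in [(227,127.5),(255.5,111),(291.75,188),(263.25,199.5)]])
d=cor[:2].mean(0)-cor[2:].mean(0); print("reclining",cor.mean(0).round(1),"yaw",np.degrees(np.arctan2(d[1],d[0])),np.linalg.norm(d),np.linalg.norm(cor[0]-cor[1]))
cv2.imwrite('pics/w2c.png',cv2.resize(im[80:180,215:325],None,fx=5,fy=5,interpolation=cv2.INTER_CUBIC))
E
```

```text
square (array([ 6.27921e+02, -1.06286e+02,  6.04000e-01]), np.float64(382.1))
wheel (array([5.00450e+02, 1.34294e+02, 8.30000e-02]), np.float64(423.5))
round (array([ 4.18812e+02, -3.12145e+02,  2.86000e-01]), np.float64(180.6))
reclining [ 423.7 -311.5] yaw 52.945890772742324 145.92391874759704 54.60593060108907
```

View pics/w2c.png

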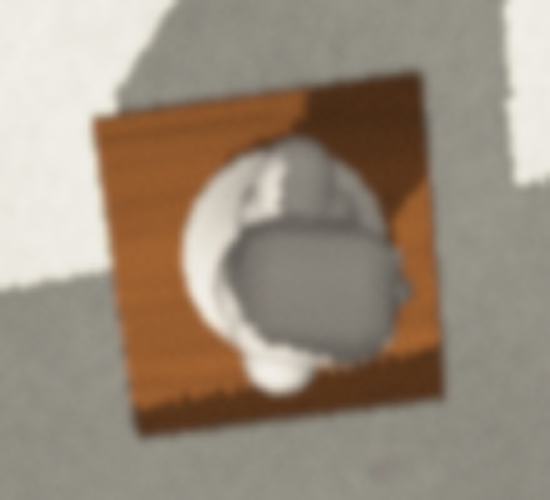

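Run:
```python
from h import *
z=np.load("cam_w2.npz"); c=(float(z["f"]),float(z["cx"]),float(z["cy"]),z["o"],z["A"])
cor=np.array([back(c,q,55)[:2] for q in [(234,104),(298.6,94.4),(304,159.6),(242.6,167.4)]])
print(cor.round(),cor.mean(0)); e=cor[1]-cor[0]; e2=cor[2]-cor[3]; print(np.linalg.norm(e),np.linalg.norm(e2),np.linalg.norm(cor[2]-cor[1]),np.degrees(np.arctan2(*(e+e2)[::-1])))
g=lambda x,y,h: back(c,(215+x/5,80+y/5),h).round(1)
print("head",g(315,288,175),"shoulders",g(285,268,108),"noses",g(405,290,150),"shoulder ends",g(297,140,105),g(280,395,105))
im=cv2.imread("pics/w2.png")
for nm,f in (("wheel",[500.45,134.29,0,"c",(150,),50,63]),("sq",[*cor.mean(0),0,"c",(5,),55,55.1])):
    cv2.polylines(im,[np.int32(hull(c,*f))],1,(0,0,255),1)
a=cv2.resize(im[70:200,50:320],None,fx=2.9,fy=2.9); cv2.imwrite("pics/w2o.png",a)
```

```text
[[ 643.  -33.]
 [ 704. -121.]
 [ 615. -183.]
 [ 554.  -93.]] [ 628.97815925 -107.47169574]
106.19939718516552 108.42989352400993 108.4943402313114 -55.494139151286255
head [ 636.5 -106.5  175. ] shoulders [ 632.8 -105.3  108. ] noses [ 645.2 -132.3  150. ] shoulder ends [666.9 -91.3 105. ] [ 597.5 -122.8  105. ]
```

View pics/w2o.png

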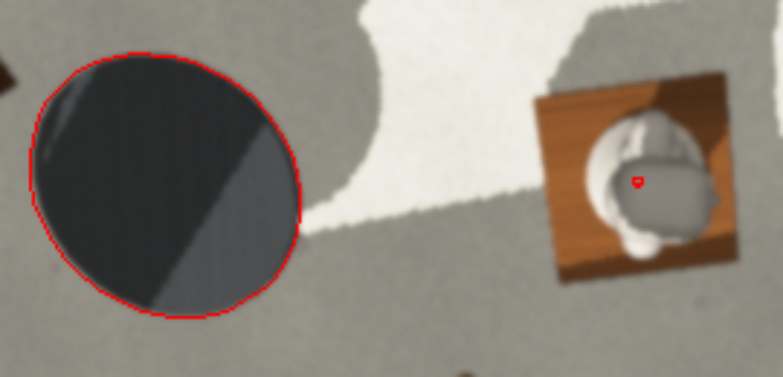

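Request:
{"method": "drive_tool", "body": {
  "commands": "0.035 -0.01 -0.11 0 0 0.15 100;0.035 -0.01 -0.11 0 0 0.15 100;0.035 -0.01 -0.11 0 0 0.15 100;0.035 -0.01 -0.11 0 0 0.15 100;0.035 -0.01 -0.11 0 0 0.15 100;0.035 -0.01 -0.11 0 0 0.15 100;0.035 -0.01 -0.11 0 0 0.15 100;0.035 -0.01 -0.11 0 0 0.15 100;0.035 -0.01 -0.11 0 0 0.15 100;0.035 -0.01 -0.11 0 0 0.15 100;0.035 -0.01 -0.11 0 0 0.15 100;0.035 -0.01 -0.11 0 0 0.15 100;0.035 -0.01 -0.11 0 0 0.15 100;0 0 0 0 0 0 100;0 0 0 0 0 0 100"
}}

```text
time_s: 4.72
eef_pos: [634.0, -105.7, 257.1]
ee_rot: [-0.0, 0.542, 0.84, -0.0]
force: [-1.0, -0.9, 0.3]
grip_width: 0.997
grip_force: 0.0
```

```bash
python3 w.py w3 bust_mid:130 square_plinth_top:55 wheel_top:63
```

```text
[ 634.  -105.7  257.1] cam [600. -30. 383.] [[0.91, 0.39, 0.13], [0.41, -0.86, -0.29], [-0.0, 0.32, -0.95]] 273 joints [-0.35  0.58  1.08  0.    1.48 -0.77]
yaw x deg 114.3
bust_mid [248.3, 183.0] 0.6 [ 628.4 -101.2  130. ]
square_plinth_top [239.0, 145.0] 0.72 [607.3 -83.6  55. ]
```

View pics/w3.png

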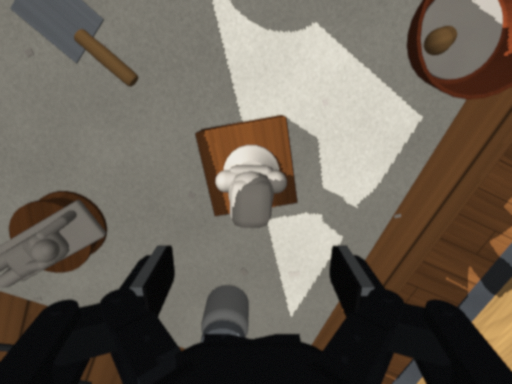

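The bust sits in the middle of the frame, with its head at about (252,200) between the fingers and its shoulders level. I'll descend, grip and lift.

Request:
{"method": "drive_tool", "body": {
  "commands": "0 0 -0.25 0 0 0 100;0 0 -0.25 0 0 0 100;0 0 -0.25 0 0 0 100;0 0 -0.2 0 0 0 100;0 0 -0.13 0 0 0 100;0 0 0 0 0 0 100;0 0 0 0 0 0 0;0 0 0 0 0 0 0;0 0 0 0 0 0 0;0 0 0 0 0 0 0;0 0 0 0 0 0 0;0 0 0 0 0 0 0;0 0 0 0 0 0 0;0 0 0 0 0 0 0;0 0 0 0 0 0 0;0 0 0 0 0 0 0",
  "force": 40
}}

```text
time_s: 6.25
eef_pos: [634.5, -105.8, 150.4]
ee_rot: [0.001, 0.541, 0.841, 0.0]
force: [-1.6, 0.4, 5.5]
grip_width: 0.42
grip_force: 42.6
```

Request:
{"method": "drive_tool", "body": {
  "commands": "0 0 0.1 0 0 0 0;0 0 0.2 0 0 0 0;0 0 0.2 0 0 0 0;0 0 0.1 0 0 0 0;-0.07 0.12 0 0 0 0 0;-0.13 0.24 0 0 0 0 0;-0.15 0.27 0 0 0 0 0;-0.15 0.27 0 0 0 0 0;-0.15 0.27 0 0 0 0 0;-0.15 0.27 0 0 0 0 0;-0.15 0.27 0 0 0 0 0;-0.15 0.27 0 0 0 0 0;-0.13 0.24 0 0 0 0 0;-0.11 0.18 0 0 0 0 0;0 0 0 0 0 0 0;0 0 -0.2 0 0 0 0;0 0 -0.2 0 0 0 0;0 0 -0.06 0 0 0 0;0 0 0 0 0 0 0;0 0 0 0 0 0 0"
}}

```text
time_s: 7.92
eef_pos: [500.6, 134.1, 163.8]
ee_rot: [0.0, 0.541, 0.841, 0.0]
force: [0.4, -0.5, -1.8]
grip_width: 0.419
grip_force: 42.2
```

```bash
python3 w.py w4 bust_mid:130 wheel_top:63 seated_mid:130 long_plinth_top:40; python3 -c "
from h import *
im=cv2.imread('pics/w4.png');cv2.imwrite('pics/w4.png',im)"
```

```text
[500.6 134.1 163.8] cam [466. 209. 289.] [[0.91, 0.39, 0.13], [0.42, -0.86, -0.29], [0.0, 0.32, -0.95]] 273 joints [ 0.04  0.38  1.64 -0.    1.12 -0.39]
yaw x deg 114.5
bust_mid [249.4, 236.1] 0.92 [499.9 132.1 130. ]
wheel_top [252.4, 164.9] 0.81 [488.6 161.9  63. ]
seated_mid [417.4, 3.3] 0.84 [522.4 285.1 130. ]
long_plinth_top [333.3, 18.8] 0.85 [499.9 291.3  40. ]
```

View pics/w4.png

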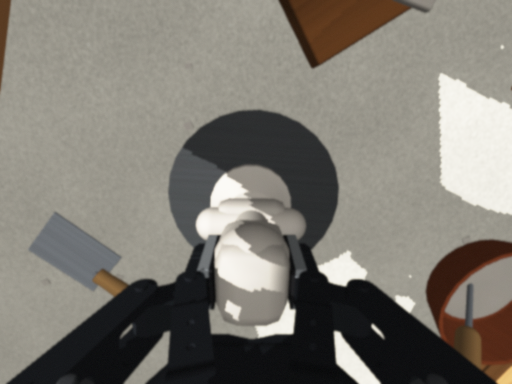

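The bust hangs upright in the grip over the middle of the wheel. I'll lower it the last few millimetres.

Request:
{"method": "drive_tool", "body": {
  "commands": "0 0 -0.02 0 0 0 0;0 0 -0.02 0 0 0 0;0 0 -0.01 0 0 0 0;0 0 -0.005 0 0 0 0;0 0 0 0 0 0 0;0 0 0 0 0 0 0"
}}

```text
time_s: 8.67
eef_pos: [500.2, 134.4, 158.5]
ee_rot: [0.0, 0.541, 0.841, 0.0]
force: [-3.7, -0.9, 6.1]
grip_width: 0.414
grip_force: 43.0
```

Request:
{"method": "drive_tool", "body": {
  "commands": "0 0 0 0 0 0 100;0 0 0 0 0 0 100;0 0 0 0 0 0 100;0 0 0 0 0 0 100;0 0 0 0 0 0 100;0 0 0 0 0 0 100;0 0 0.1 0 0 0 100;0 0 0.2 0 0 0 100;0 0 0.35 0 0 0 100;0 0 0.35 0 0 0 100;0 0 0.35 0 0 0 100;0 0.2 0.3 0 0 0 100;0 0.3 0.2 0 0 0 100;0 0.35 0.2 0 0 0 100;0 0.35 0.2 0 0 0 100;0 0.3 0 0 0 0 100;0 0.2 0 0 0 0 100;0 0 0 0 0 0 100;0 0 0 0 0 0 100"
}}

```text
time_s: 10.25
eef_pos: [499.9, 304.9, 383.0]
ee_rot: [0.0, 0.54, 0.842, -0.0]
force: [0.4, -0.6, -0.2]
grip_width: 1.001
grip_force: 0.0
```

```bash
python3 w.py w5 bust_mid:145 seated_mid:130 long_plinth_top:40
python3 - <<'E'
from h import *
p=capture("wrist"); s=sense(); c=cam(p,s); np.savez("cam_w5.npz",f=c[0],cx=c[1],cy=c[2],o=c[3],A=c[4])
P=proj(c,[520,325,60]).round().astype(int); print(P)
u,v=max(P[0]-90,0),max(P[1]-70,0)
print("crop origin",u,v); cv2.imwrite("pics/w5c.png",cv2.resize(p["pixels"][v:v+140,u:u+180],None,fx=4,fy=4,interpolation=cv2.INTER_CUBIC))
E
```

```text
[499.9 304.9 383. ] cam [465. 380. 509.] [[0.91, 0.4, 0.13], [0.42, -0.86, -0.29], [0.0, 0.32, -0.95]] 273 joints [ 0.35  0.41  1.02 -0.    1.71 -0.08]
yaw x deg 114.6
bust_mid [206.8, 250.5] 0.94 [494.2 154.7 145. ]
seated_mid [383.9, 165.0] 0.76 [672.2 378.3 130. ]
seated_mid [273.2, 125.3] 0.7 [505.7 362.1 130. ]
long_plinth_top [302.1, 130.1] 0.91 [562.9 371.   40. ]
[268 145]
crop origin 178 75
```

View pics/w5c.png

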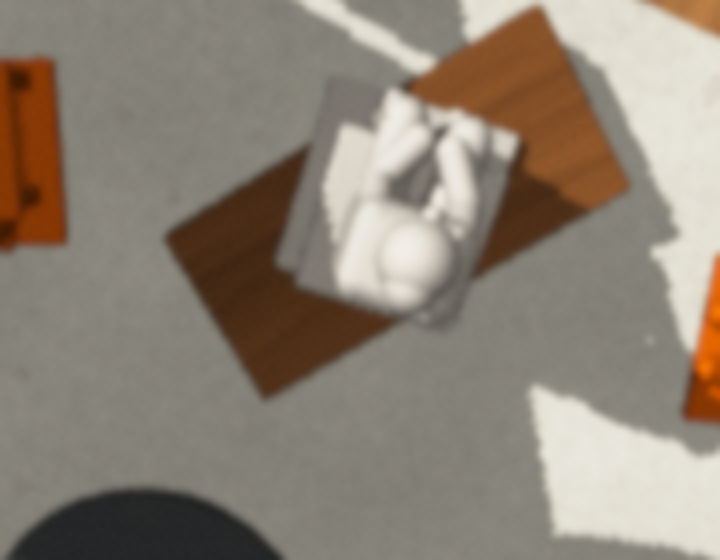

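Run:
```python
from h import *
z=np.load("cam_w5.npz"); c=(float(z["f"]),float(z["cx"]),float(z["cy"]),z["o"],z["A"])
g=lambda x,y,h: back(c,(178+x/4,75+y/4),h)[:2]
L,B,Rr,T=[g(*q,40) for q in((165,237),(265,398),(630,187),(540,5))]
print("long",((L+B+Rr+T)/4).round(1),np.linalg.norm(T-L),np.linalg.norm(Rr-B),np.linalg.norm(L-B),np.linalg.norm(T-Rr),np.degrees(np.arctan2(*(T-L+Rr-B)[::-1])))
TL,BL,BR=[g(*q,48) for q in((330,78),(275,265),(445,332))]
f=TL-BL; print("slab",((TL+BR)/2).round(1),np.linalg.norm(f),np.linalg.norm(BR-BL),"face",np.degrees(np.arctan2(*f[::-1])),"y",np.degrees(np.arctan2(*(BL-BR)[::-1])))
print("head",g(415,258,170),"torso top corners",g(345,285,140))
a=(TL+BR)/2
im=cv2.imread("pics/w5.png")
for yaw in (2.2,2.3): pass
yaw=np.arctan2(*f[::-1])
for r in ([*a,yaw,"b",(80,80),40,48],):
    cv2.polylines(im,[np.int32(np.round(hull(c,*r)*16))],1,(0,0,255),1,cv2.LINE_AA,4)
t=a-12*np.array([np.cos(yaw),np.sin(yaw)])
cv2.polylines(im,[np.int32(np.round(hull(c,*t,yaw,"b",(36,44),147,147.1)*16))],1,(0,255,0),1,cv2.LINE_AA,4)
cv2.polylines(im,[np.int32(np.round(hull(c,*a,yaw,"b",(64,64),95,95.1)*16))],1,(255,0,0),1,cv2.LINE_AA,4)
cv2.imwrite("pics/w5o.png",cv2.resize(im[75:175,228:328],None,fx=6,fy=6,interpolation=cv2.INTER_CUBIC))
```

```text
long [523.6 354.8] 176.7811846490948 177.7322972081261 81.69425887551435 81.89299898161592 55.27578063713865
slab [520.  355.2] 77.01367542164009 77.8059983412099 face 97.7305727581463 y -176.90593425509388
head [519.13836149 351.67249024] torso top corners [506.43721219 331.40022021]
```

View pics/w5o.png

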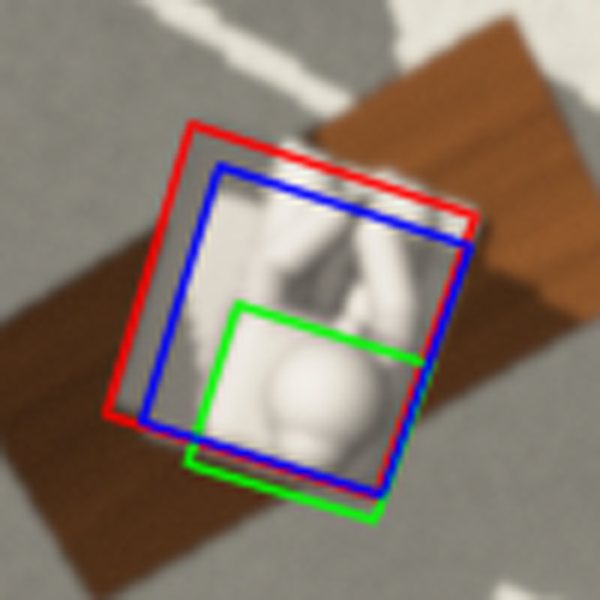

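Request:
{"method": "drive_tool", "body": {
  "commands": "0.035 0.067 -0.3 0 0 -0.067 100;0.035 0.067 -0.3 0 0 -0.067 100;0.035 0.067 -0.3 0 0 -0.067 100;0.035 0.067 -0.3 0 0 -0.067 100;0.035 0.067 -0.25 0 0 -0.067 100;0.035 0.067 -0.15 0 0 -0.067 100;0 0 -0.05 0 0 0 100;0 0 0 0 0 0 100;0 0 0 0 0 0 100"
}}

```text
time_s: 11.25
eef_pos: [521.5, 344.2, 219.0]
ee_rot: [0.0, 0.666, 0.746, 0.001]
force: [0.4, 0.3, 0.8]
grip_width: 0.999
grip_force: 0.0
```

```bash
python3 w.py w6 seated_mid:120 long_plinth_top:40
python3 - <<'E'
from h import *
p=capture("wrist"); s=sense(); c=cam(p,s); im=p["pixels"].copy(); yaw=np.radians(96.5); a=np.array([520.5,355.5]); t=a-12*np.array([np.cos(yaw),np.sin(yaw)])
for q,col in (([*a,yaw,"b",(80,80),40,48],(0,0,255)),([*t,yaw,"b",(36,44),147,147.1],(0,255,0)),([*a,yaw,"b",(64,64),95,95.1],(255,0,0)),([523.6,354.8,np.radians(55.3),"b",(180,84),40,40.1],(255,255,0))):
    cv2.polylines(im,[np.int32(np.round(hull(c,*q)*16))],1,col,1,cv2.LINE_AA,4)
cv2.imwrite("pics/w6o.png",cv2.resize(im[0:384,100:410],None,fx=1.5,fy=1.5,interpolation=cv2.INTER_CUBIC))
E
```

```text
[521.5 344.2 219. ] cam [512. 426. 345.] [[0.99, 0.11, 0.04], [0.11, -0.94, -0.32], [0.0, 0.32, -0.95]] 273 joints [ 0.4   0.56  1.21 -0.    1.37  0.28]
yaw x deg 96.5
seated_mid [91.0, 201.5] 0.85 [381.9 326.1 120. ]
seated_mid [251.7, 173.0] 0.79 [518.9 367.7 120. ]
long_plinth_top [290.0, 137.2] 0.71 [558.8 392.1  40. ]
```

View pics/w6o.png

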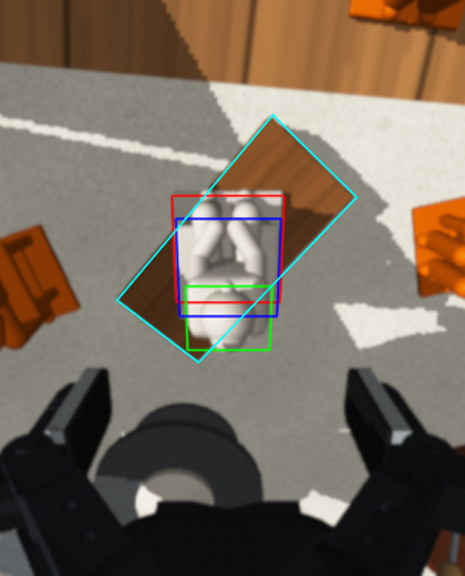

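Overlay: the torso at about (228,318) lies centred between the fingers, and the slab and plinth outlines match the picture. I'll descend and grip.

Request:
{"method": "drive_tool", "body": {
  "commands": "0 0 -0.25 0 0 0 100;0 0 -0.25 0 0 0 100;0 0 -0.22 0 0 0 100;0 0 -0.13 0 0 0 100;0 0 -0.03 0 0 0 100;0 0 0 0 0 0 100;0 0 0 0 0 0 0;0 0 0 0 0 0 0;0 0 0 0 0 0 0;0 0 0 0 0 0 0;0 0 0 0 0 0 0;0 0 0 0 0 0 0;0 0 0 0 0 0 0;0 0 0 0 0 0 0;0 0 0 0 0 0 0;0 0 0 0 0 0 0",
  "force": 40
}}

```text
time_s: 12.78
eef_pos: [521.7, 344.8, 131.0]
ee_rot: [0.0, 0.666, 0.746, 0.001]
force: [0.6, -0.4, 6.4]
grip_width: 0.509
grip_force: 42.9
```

Request:
{"method": "drive_tool", "body": {
  "commands": "0 0 0.1 0 0 0 0;0 0 0.25 0 0 0 0;0 0 0.35 0 0 0 0;0 0 0.35 0 0 0 0;0 0 0.35 0 0 0 0;0 0 0.3 0 0 0 0;0 0 0.1 0 0 0 0;0 0 0 0 0 0 0"
}}

```text
time_s: 13.45
eef_pos: [521.6, 344.8, 312.2]
ee_rot: [0.001, 0.666, 0.746, 0.002]
force: [0.4, 0.6, -2.5]
grip_width: 0.508
grip_force: 42.1
```

Request:
{"method": "drive_tool", "body": {
  "commands": "0.04 -0.158 0 0 0 0.022 0;0.0815 -0.316 0 0 0 0.0445 0;0.0815 -0.316 0 0 0 0.0445 0;0.0815 -0.316 0 0 0 0.0445 0;0.0815 -0.316 0 0 0 0.0445 0;0.0815 -0.316 0 0 0 0.0445 0;0.0815 -0.316 0 0 0 0.0445 0;0.0815 -0.316 0 0 0 0.0445 0;0.0815 -0.316 0 0 0 0.0445 0;0.0815 -0.316 0 0 0 0.0445 0;0.0815 -0.316 0 0 0 0.0445 0;0.0815 -0.316 0 0 0 0.0445 0;0.0815 -0.316 0 0 0 0.0445 0;0.0815 -0.316 0 0 0 0.0445 0;0.04 -0.158 0 0 0 0.022 0;0 0 0 0 0 0 0;0 0 0 0 0 0 0"
}}

```text
time_s: 14.87
eef_pos: [634.8, -98.2, 307.0]
ee_rot: [-0.002, 0.467, 0.885, -0.0]
force: [0.4, 0.6, -1.7]
grip_width: 0.508
grip_force: 42.0
```

Request:
{"method": "drive_tool", "body": {
  "commands": "0.01 0.005 -0.15 0 0 0 0;0 0 -0.3 0 0 0 0;0 0 -0.35 0 0 0 0;0 0 -0.3 0 0 0 0;0 0 -0.25 0 0 0 0;0 0 -0.12 0 0 0 0;0 0 -0.04 0 0 0 0;0 0 0 0 0 0 0;0 0 0 0 0 0 0"
}}

```text
time_s: 15.62
eef_pos: [636.7, -97.1, 160.3]
ee_rot: [0.001, 0.466, 0.885, 0.0]
force: [-0.8, 0.3, -1.2]
grip_width: 0.511
grip_force: 41.9
```

```bash
python3 w.py w7 seated_mid:120 square_plinth_top:55
python3 - <<'E'
from h import *
p=capture("wrist"); s=sense(); c=cam(p,s); im=p["pixels"].copy(); yaw=np.radians(124.3); u=np.array([np.cos(yaw),np.sin(yaw)]); a=s["eef_pos"][:2]+12*u; z0=s["eef_pos"][2]-91
for q,col in (([*a,yaw,"b",(80,80),z0,z0+8],(0,0,255)),([629,-107.5,np.radians(34.5),"b",(110,110),54.9,55],(255,255,0))):
    cv2.polylines(im,[np.int32(np.round(hull(c,*q)*16))],1,col,1,cv2.LINE_AA,4)
print(a,z0)
cv2.imwrite("pics/w7o.png",cv2.resize(im[80:280,150:360],None,fx=2.9,fy=2.9,interpolation=cv2.INTER_CUBIC))
E
```

```text
[636.7 -97.1 160.3] cam [589. -29. 286.] [[0.82, 0.54, 0.18], [0.57, -0.78, -0.27], [0.0, 0.32, -0.95]] 273 joints [-0.33  0.65  1.22  0.    1.27 -0.93]
yaw x deg 124.5
seated_mid [252.8, 218.9] 0.65 [633.  -90.2 120. ]
square_plinth_top [190.5, 171.7] 0.68 [ 579.9 -108.1   55. ]
square_plinth_top [251.0, 220.1] 0.49 [ 649.4 -116.3   55. ]
[629.82068334 -87.48532613] 69.05245085425526
```

View pics/w7o.png

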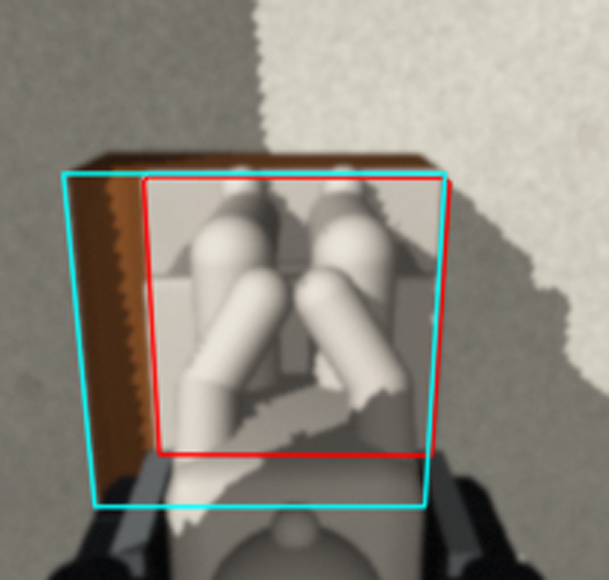

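The overlay shows the slab outline at about 20 mm from the plinth's middle, from my own sign slip. I'll correct by y -20 mm and lower.

Request:
{"method": "drive_tool", "body": {
  "commands": "-0.01 -0.07 0 0 0 0 0;0 -0.07 0 0 0 0 0;0 -0.06 0 0 0 0 0;0 0 0 0 0 0 0;0 0 0 0 0 0 0;0 0 -0.05 0 0 0 0;0 0 -0.04 0 0 0 0;0 0 -0.02 0 0 0 0;0 0 -0.015 0 0 0 0;0 0 -0.01 0 0 0 0;0 0 -0.01 0 0 0 0;0 0 0 0 0 0 0;0 0 0 0 0 0 0"
}}

```text
time_s: 16.9
eef_pos: [635.0, -117.1, 146.0]
ee_rot: [0.0, 0.466, 0.885, -0.0]
force: [-5.6, 1.3, 10.5]
grip_width: 0.511
grip_force: 43.3
```

Run:
```python
from h import *
s=sense();print(s["force"],s["eef_pos"],s["joints"])
```

```text
[-5.56514472  1.27328228 10.45995341] [ 634.99534815 -117.13188585  146.02990844] [-3.63398383e-01  6.63600432e-01  1.22902158e+00 -3.17068422e-04
  1.24871366e+00 -9.65423879e-01]
```

Request:
{"method": "drive_tool", "body": {
  "commands": "0 0 0 0 0 0 100;0 0 0 0 0 0 100;0 0 0 0 0 0 100;0 0 0 0 0 0 100;0 0 0 0 0 0 100;0 0 0 0 0 0 100;0 0 0.1 0 0 0 100;0 0 0.2 0 0 0 100;0 0 0.3 0 0 0 100;0 0 0.35 0 0 0 100;0 0 0.35 0 0 0 100;0 0 0.3 0 0 0 100;0 0 0 0 0 0 100;0 0 0 0 0 0 100"
}}

```text
time_s: 18.07
eef_pos: [635.5, -117.4, 306.7]
ee_rot: [0.002, 0.466, 0.885, 0.0]
force: [1.4, 0.1, -0.1]
grip_width: 1.002
grip_force: 0.0
```

```bash
python3 w.py w8 seated_mid:120 square_plinth_top:55
python3 - <<'E'
from h import *
p=capture("wrist"); s=sense(); c=cam(p,s); im=p["pixels"]
b=(cv2.cvtColor(im,cv2.COLOR_BGR2HSV)[...,1]>110)
# visible brown margins along plinth axes: distances of brown pixels from predicted slab
yaw=np.radians(124.5); 
H=np.array([back(c,(u,v),55)[:2] for v in range(384) for u in range(512)]).reshape(384,512,2)-[629,-107.5]
X=H@[np.cos(yaw),np.sin(yaw)]; Y=H@[-np.sin(yaw),np.cos(yaw)]
for nm,A,B in(("x",X,Y),("y",Y,X)):
    band=np.abs(B)<25
    print(nm,[int(b[band&(A>=k)&(A<k+4)].mean()*100) for k in range(-72,72,4)])
E
```

```text
[ 635.5 -117.4  306.7] cam [588. -49. 432.] [[0.82, 0.54, 0.19], [0.57, -0.78, -0.27], [0.0, 0.32, -0.95]] 273 joints [-0.36  0.57  0.97  0.    1.6  -0.97]
yaw x deg 124.5
seated_mid [252.5, 155.2] 0.82 [624.6 -99.1 120. ]
square_plinth_top [253.1, 121.6] 0.58 [607.1 -71.7  55. ]
x [0, 0, 0, 0, 0, 0, 0, 0, 0, 0, 0, 0, 0, 0, 0, 0, 0, 0, 0, 0, 0, 0, 0, 0, 0, 0, 0, 0, 4, 99, 100, 100, 13, 0, 0, 0]
y [0, 0, 0, 0, 57, 100, 100, 75, 0, 0, 0, 0, 0, 0, 0, 0, 0, 0, 0, 0, 0, 0, 0, 0, 0, 0, 0, 0, 29, 100, 100, 23, 0, 0, 0, 0]
```

The margins around the seated figure are even within about 3 mm. Next is the reclining figure.

Request:
{"method": "drive_tool", "body": {
  "commands": "-0.189 -0.173 0 0 0 -0.1445 100;-0.189 -0.173 0 0 0 -0.1445 100;-0.189 -0.173 0 0 0 -0.1445 100;-0.189 -0.173 0 0 0 -0.1445 100;-0.189 -0.173 0 0 0 -0.1445 100;-0.189 -0.173 0 0 0 -0.1445 100;-0.189 -0.173 0 0 0 -0.1445 100;-0.189 -0.173 0 0 0 -0.1445 100;-0.189 -0.173 0 0 0 -0.1445 100;-0.189 -0.173 0 0 0 -0.1445 100;-0.189 -0.173 0 0 0 -0.1445 100;0 0 -0.3 0 0 0 100;0 0 -0.3 0 0 0 100;0 0 -0.3 0 0 0 100;0 0 -0.2 0 0 0 100;0 0 0 0 0 0 100;0 0 0 0 0 0 100"
}}

```text
time_s: 19.68
eef_pos: [427.1, -307.4, 193.9]
ee_rot: [-0.001, 0.895, 0.446, -0.0]
force: [0.7, -0.3, 0.8]
grip_width: 0.997
grip_force: 0.0
```

```bash
python3 w.py w9 reclining_mid:90 round_plinth_top:47
python3 - <<'E'
from h import *
p=capture("wrist"); s=sense(); c=cam(p,s); im=p["pixels"].copy(); yaw=np.radians(53); a=np.array([424,-311.5]); u=np.array([np.cos(yaw),np.sin(yaw)])
for q,col in (([*a,yaw,"b",(150,58),56.9,57],(0,0,255)),([*(a+5*u),yaw,"b",(50,40),98.9,99],(0,255,0)),([418.8,-312.1,0,"c",(110,),46.9,47],(255,255,0))):
    cv2.polylines(im,[np.int32(np.round(hull(c,*q)*16))],1,col,1,cv2.LINE_AA,4)
cv2.imwrite("pics/w9o.png",cv2.resize(im[40:384,130:390],None,fx=1.7,fy=1.7,interpolation=cv2.INTER_CUBIC))
E
```

```text
[ 427.1 -307.4  193.9] cam [ 476. -241.  320.] [[0.8, -0.57, -0.19], [-0.6, -0.76, -0.26], [-0.0, 0.32, -0.95]] 273 joints [-0.85  0.37  1.57  0.    1.21 -0.2 ]
yaw x deg 52.9
reclining_mid [248.4, 182.8] 0.82 [ 432.6 -294.8   90. ]
round_plinth_top [221.0, 185.7] 0.83 [ 399.6 -290.1   47. ]
```

View pics/w9o.png

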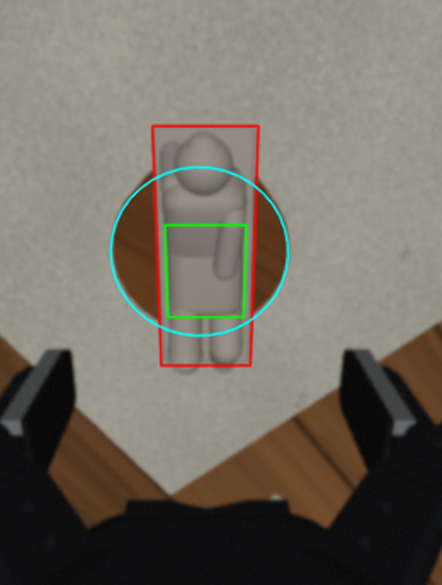

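The overlay fits: the hips lie centred between the fingers and the slab and round plinth are outlined. I'll descend and grip.

Request:
{"method": "drive_tool", "body": {
  "commands": "0 0 -0.25 0 0 0 100;0 0 -0.25 0 0 0 100;0 0 -0.25 0 0 0 100;0 0 -0.2 0 0 0 100;0 0 -0.1 0 0 0 100;0 0 -0.03 0 0 0 100;0 0 0 0 0 0 100;0 0 0 0 0 0 0;0 0 0 0 0 0 0;0 0 0 0 0 0 0;0 0 0 0 0 0 0;0 0 0 0 0 0 0;0 0 0 0 0 0 0;0 0 0 0 0 0 0;0 0 0 0 0 0 0;0 0 0 0 0 0 0;0 0 0 0 0 0 0",
  "force": 45
}}

```text
time_s: 21.3
eef_pos: [427.6, -308.0, 87.2]
ee_rot: [0.001, 0.895, 0.446, 0.0]
force: [-1.0, 0.6, 6.0]
grip_width: 0.46
grip_force: 47.3
```

Request:
{"method": "drive_tool", "body": {
  "commands": "0 0 0.1 0 0 0 0;0 0 0.2 0 0 0 0;0 0 0.3 0 0 0 0;0 0 0.35 0 0 0 0;0 0 0.35 0 0 0 0;0 0 0.3 0 0 0 0;0 0 0.15 0 0 0 0;0 0 0.05 0 0 0 0;0 0 0 0 0 0 0"
}}

```text
time_s: 22.05
eef_pos: [427.3, -307.6, 267.2]
ee_rot: [0.001, 0.895, 0.446, 0.0]
force: [-1.0, 0.3, -1.9]
grip_width: 0.461
grip_force: 46.4
```

Request:
{"method": "drive_tool", "body": {
  "commands": "0.026 0.175 0 0 0 0.0028 0;0.052 0.351 0 0 0 0.0028 0;0.052 0.351 0 0 0 0.0028 0;0.052 0.351 0 0 0 0.0028 0;0.052 0.351 0 0 0 0.0028 0;0.052 0.351 0 0 0 0.0028 0;0.052 0.351 0 0 0 0.0028 0;0.052 0.351 0 0 0 0.0028 0;0.052 0.351 0 0 0 0.0028 0;0.052 0.351 0 0 0 0.0028 0;0.052 0.351 0 0 0 0.0028 0;0.052 0.351 0 0 0 0.0028 0;0.052 0.351 0 0 0 0.0028 0;0.052 0.351 0 0 0 0.0028 0;0.052 0.351 0 0 0 0.0028 0;0.052 0.351 0 0 0 0.0028 0;0.052 0.351 0 0 0 0.0028 0;0.052 0.351 0 0 0 0.0028 0;0.052 0.351 0 0 0 0.0028 0;0.026 0.175 0 0 0 0.0028 0"
}}

```text
time_s: 23.72
eef_pos: [525.1, 362.5, 263.5]
ee_rot: [-0.001, 0.885, 0.466, -0.002]
force: [0.5, -0.8, -1.9]
grip_width: 0.459
grip_force: 46.2
```

Request:
{"method": "drive_tool", "body": {
  "commands": "0 0 0 0 0 0 0;0 0 0 0 0 0 0;0 0 0 0 0 0 0"
}}

```text
time_s: 23.97
eef_pos: [525.9, 358.4, 265.0]
ee_rot: [0.0, 0.885, 0.465, -0.001]
force: [-0.1, -0.6, -2.6]
grip_width: 0.458
grip_force: 46.2
```

Request:
{"method": "drive_tool", "body": {
  "commands": "0.005 0.005 -0.2 0 0 0 0;0 0 -0.3 0 0 0 0;0 0 -0.35 0 0 0 0;0 0 -0.35 0 0 0 0;0 0 -0.3 0 0 0 0;0 0 -0.15 0 0 0 0;0 0 -0.07 0 0 0 0;0 0 0 0 0 0 0;0 0 0 0 0 0 0"
}}

```text
time_s: 24.72
eef_pos: [527.1, 359.3, 95.4]
ee_rot: [0.0, 0.885, 0.465, 0.001]
force: [-0.8, -0.1, -1.6]
grip_width: 0.459
grip_force: 46.2
```

```bash
cat > marg.py <<'E'
from h import *
import sys
cx,cy,yd,h,bx,by=map(float,sys.argv[1:7]); nb=sys.argv[7] if len(sys.argv)>7 else ""
s=sense(); p=capture("wrist"); c=cam(p,s); im=p["pixels"]; print(s["eef_pos"].round(1))
b=(cv2.cvtColor(im,cv2.COLOR_BGR2HSV)[...,1]>110); yaw=np.radians(yd)
H=np.array([back(c,(u,v),h)[:2] for v in range(384) for u in range(512)]).reshape(384,512,2)-[cx,cy]
X=H@[np.cos(yaw),np.sin(yaw)]; Y=H@[-np.sin(yaw),np.cos(yaw)]
for nm,A,B,w in(("x",X,Y,bx),("y",Y,X,by)):
    band=np.abs(B)<w
    print(nm,[(k,int(m.mean()*100)) for k in range(-112,112,4) for m in [b[band&(A>=k)&(A<k+4)]] if m.size and m.mean()>.05])
E
python3 marg.py 523.6 354.8 55.3 40 20 60
```

```text
[527.1 359.3  95.4]
x [(72, 32), (76, 100), (80, 100), (84, 100), (88, 22)]
y [(-40, 65), (-36, 38), (32, 31), (36, 67), (40, 34)]
```

Request:
{"method": "drive_tool", "body": {
  "commands": "0 0 -0.06 0 0 0 0;0 0 -0.04 0 0 0 0;0 0 -0.02 0 0 0 0;0 0 -0.015 0 0 0 0;0 0 -0.01 0 0 0 0;0 0 -0.005 0 0 0 0;0 0 0 0 0 0 0;0 0 0 0 0 0 0"
}}

```text
time_s: 25.43
eef_pos: [526.5, 359.7, 80.2]
ee_rot: [0.0, 0.885, 0.465, 0.0]
force: [-4.4, -2.3, 6.4]
grip_width: 0.46
grip_force: 47.0
```

Request:
{"method": "drive_tool", "body": {
  "commands": "0 0 0 0 0 0 100;0 0 0 0 0 0 100;0 0 0 0 0 0 100;0 0 0 0 0 0 100;0 0 0 0 0 0 100;0 0 0 0 0 0 100;0 0 0.1 0 0 0 100;0 0 0.2 0 0 0 100;0 0 0.3 0 0 0 100;0 0 0.35 0 0 0 100;0 0 0.35 0 0 0 100;0 0 0.35 0 0 0 100;0 0 0.3 0 0 0 100;0 0 0.2 0 0 0 100;0 0 0 0 0 0 100;0 0 0 0 0 0 100"
}}

```text
time_s: 26.77
eef_pos: [526.6, 359.7, 295.7]
ee_rot: [0.0, 0.885, 0.465, 0.001]
force: [0.1, -0.8, -1.1]
grip_width: 1.001
grip_force: 0.0
```

```bash
python3 marg.py 523.6 354.8 55.3 40 20 60
```

```text
[526.6 359.7 295.7]
x [(-88, 100), (-84, 48), (76, 100), (80, 100), (84, 100), (88, 27)]
y [(-40, 95), (-36, 100), (-32, 49), (28, 21), (32, 100), (36, 100), (40, 30)]
```

Request:
{"method": "drive_tool", "body": {
  "commands": "-0.026 -0.225 0 0 0 0.131 100;-0.026 -0.225 0 0 0 0.131 100;-0.026 -0.225 0 0 0 0.131 100;-0.026 -0.225 0 0 0 0.131 100;-0.026 -0.225 0 0 0 0.131 100;-0.026 -0.225 0 0 0 0.131 100;-0.026 -0.225 0 0 0 0.131 100;-0.026 -0.225 0 0 0 0.131 100;-0.026 -0.225 0 0 0 0.131 100;-0.026 -0.225 0 0 0 0.131 100;0 0 0 0 0 0 100;0 0 0 0 0 0 100;0 0 0 0 0 0 100"
}}

```text
time_s: 27.9
eef_pos: [500.3, 135.0, 293.6]
ee_rot: [-0.001, 0.542, 0.84, -0.0]
force: [-0.3, 0.3, 0.4]
grip_width: 1.001
grip_force: 0.0
```

```bash
python3 w.py w11 bust_mid:145 wheel_top:63
python3 - <<'E'
from h import *
s=sense();p=capture("top");c=cam(p)
cv2.imwrite("pics/top2.png",p["pixels"])
for k,z in dict(bust_mid=140,seated_mid=123,reclining_mid=80,bowl=34,jar=45,spatula=3).items():
    for b in boxes_of(p,k)[:2]: print(k,round(b["confidence"],2),back(c,b["position"],z).round())
E
```

```text
[500.3 135.  293.6] cam [466. 210. 419.] [[0.91, 0.39, 0.13], [0.41, -0.86, -0.29], [-0.0, 0.32, -0.95]] 273 joints [ 0.04  0.27  1.44  0.    1.44 -0.39]
yaw x deg 114.3
bust_mid [251.3, 175.2] 0.76 [496.4 142.5 145. ]
wheel_top [256.3, 143.7] 0.75 [493.9 163.3  63. ]
seated_mid 0.91 [ 617. -110.  123.]
seated_mid 0.88 [609. 530. 123.]
reclining_mid 0.77 [528. 357.  80.]
bowl 0.98 [796. 136.  34.]
bowl 0.42 [533. 371.  34.]
jar 0.79 [ 695. -341.   45.]
spatula 0.94 [358. -47.   3.]
spatula 0.73 [ 715. -356.    3.]
```

Request:
{"method": "drive_tool", "body": {
  "commands": "0 0 -0.2 0 0 0 100;0 0 -0.3 0 0 0 100;0 0 -0.3 0 0 0 100;0 0 -0.3 0 0 0 100;0 0 -0.17 0 0 0 100;0 0 -0.06 0 0 0 100;0 0 0 0 0 0 100;0 0 0 0 0 0 0;0 0 0 0 0 0 0;0 0 0 0 0 0 0;0 0 0 0 0 0 0;0 0 0 0 0 0 0;0 0 0 0 0 0 0;0 0 0 0 0 0 0;0 0 0 0 0 0 0;0 0 0 0 0 0 0;0 0 0 0 0 0 0",
  "force": 40
}}

```text
time_s: 29.82
eef_pos: [500.9, 134.7, 162.1]
ee_rot: [0.001, 0.542, 0.841, 0.0]
force: [-2.5, -0.2, 6.6]
grip_width: 0.415
grip_force: 45.6
```

Request:
{"method": "drive_tool", "body": {
  "commands": "0 0 0.1 0 0 0 0;0 0 0.25 0 0 0 0;0 0 0.3 0 0 0 0;0 0 0.15 0 0 0 0;-0.03 -0.16 0 0 0 0 0;-0.0586 -0.319 0 0 0 0 0;-0.0586 -0.319 0 0 0 0 0;-0.0586 -0.319 0 0 0 0 0;-0.0586 -0.319 0 0 0 0 0;-0.0586 -0.319 0 0 0 0 0;-0.0586 -0.319 0 0 0 0 0;-0.0586 -0.319 0 0 0 0 0;-0.0586 -0.319 0 0 0 0 0;-0.0586 -0.319 0 0 0 0 0;-0.0586 -0.319 0 0 0 0 0;-0.0586 -0.319 0 0 0 0 0;-0.0586 -0.319 0 0 0 0 0;-0.0586 -0.319 0 0 0 0 0;-0.03 -0.16 0 0 0 0 0;0 0 0 0 0 0 0"
}}

```text
time_s: 31.48
eef_pos: [417.4, -314.9, 241.2]
ee_rot: [-0.0, 0.543, 0.84, -0.0]
force: [0.2, -0.5, -1.8]
grip_width: 0.419
grip_force: 45.2
```

Request:
{"method": "drive_tool", "body": {
  "commands": "0 0 -0.2 0 0 0 0;0 0 -0.3 0 0 0 0;0 0 -0.2 0 0 0 0;0 0 -0.1 0 0 0 0;0 0 0 0 0 0 0;0 0 0 0 0 0 0;0 0 0 0 0 0 0"
}}

```text
time_s: 32.07
eef_pos: [419.0, -312.4, 162.9]
ee_rot: [0.001, 0.541, 0.841, -0.0]
force: [0.3, -0.5, -1.8]
grip_width: 0.42
grip_force: 45.1
```

```bash
python3 marg.py 418.8 -312.1 114.4 47 8 8
python3 - <<'E'
from h import *
s=sense();p=capture("wrist");c=cam(p,s);im=p["pixels"];cv2.imwrite("pics/w12.png",im)
b=(cv2.cvtColor(im,cv2.COLOR_BGR2HSV)[...,1]>110).astype(np.uint8)
q=proj(c,[418.8,-312.1,47]).round().astype(int)
m=np.zeros(b.shape); m[q[1]-95:q[1]+60,q[0]-90:q[0]+90]=b[q[1]-95:q[1]+60,q[0]-90:q[0]+90]
ig=np.zeros(b.shape,bool); ig[q[1]-20:,:]=1
print(q,[fit(c,m,ig|(np.abs(np.arange(512)-q[0])<w)[None,:],[418.8,-312.1,0],"c",(110,),0,47) for w in(0,50)])
E
```

```text
[ 419.  -312.4  162.9]
x [(28, 87), (32, 100), (36, 100), (40, 100), (44, 100), (48, 100), (52, 100), (56, 75)]
y [(-60, 18), (-56, 100), (-52, 100), (-48, 100), (-44, 100), (-40, 97), (-36, 35), (36, 63), (40, 100), (44, 100), (48, 69)]
[252 192] [(array([ 4.22167e+02, -3.11675e+02,  1.20000e-02]), np.float64(362.9)), (array([ 4.22547e+02, -3.12304e+02,  7.20000e-02]), np.float64(11.2))]
```

The close fit puts the round plinth's middle 2 to 3 mm further in +x. I'll shift and lower.

Request:
{"method": "drive_tool", "body": {
  "commands": "0.025 0 0 0 0 0 0;0 0 -0.06 0 0 0 0;0 0 -0.05 0 0 0 0;0 0 -0.025 0 0 0 0;0 0 -0.015 0 0 0 0;0 0 -0.01 0 0 0 0;0 0 -0.01 0 0 0 0;0 0 0 0 0 0 0;0 0 0 0 0 0 0"
}}

```text
time_s: 32.92
eef_pos: [421.0, -312.5, 146.0]
ee_rot: [0.001, 0.542, 0.841, -0.001]
force: [-5.0, 2.7, 13.8]
grip_width: 0.417
grip_force: 44.8
```

Request:
{"method": "drive_tool", "body": {
  "commands": "0 0 0 0 0 0 100;0 0 0 0 0 0 100;0 0 0 0 0 0 100;0 0 0 0 0 0 100;0 0 0 0 0 0 100;0 0 0 0 0 0 100;0 0 0.1 0 0 0 100;0 0 0.2 0 0 0 100;0 0 0.3 0 0 0 100;0 0 0.3 0 0 0 100;0 0 0.3 0 0 0 100;0 0 0.3 0 0 0 100;0 0 0.2 0 0 0 100;0 0 0 0 0 0 100;0 0 0 0 0 0 100;0 0 0 0 0 0 100"
}}

```text
time_s: 34.25
eef_pos: [420.7, -311.8, 313.7]
ee_rot: [-0.001, 0.542, 0.841, 0.0]
force: [-0.1, 0.6, -0.7]
grip_width: 1.0
grip_force: 0.0
```

```bash
python3 marg.py 422 -312 114.4 47 8 8; python3 w.py w13 bust_mid:120
python3 - <<'E'
from h import *
p=capture("scene");c=cam(p);cv2.imwrite("pics/scene2.png",p["pixels"])
for k,(P) in dict(bust_mid=(421,-312,107),seated_mid=(629,-107,123),reclining_mid=(523.6,354.8,75)).items():
    print(k,proj(c,P).round(),[(np.round(b["position"]),round(b["confidence"],2)) for b in boxes_of(p,k)[:3]])
for k,z in dict(bowl=34,jar=45,spatula=3).items():
    for b in boxes_of(p,k)[:1]: print(k,round(b["confidence"],2),back(c,b["position"],z).round())
E
```

```text
[ 420.7 -311.8  313.7]
x [(32, 100), (36, 100), (40, 100), (44, 100), (48, 100), (52, 100), (56, 50)]
y [(-56, 39), (-52, 100), (-48, 100), (-44, 96), (-40, 64), (-36, 43), (36, 42), (40, 48), (44, 93), (48, 100), (52, 22)]
[ 420.6 -311.7  313.3] cam [ 386. -236.  439.] [[0.91, 0.39, 0.13], [0.41, -0.86, -0.29], [-0.0, 0.32, -0.95]] 273 joints [-0.86  0.27  1.38 -0.    1.49 -1.29]
yaw x deg 114.4
bust_mid [251.6, 167.6] 0.59 [ 418.  -306.4  120. ]
bust_mid [236. 122.] [(array([237., 120.]), 0.95)]
seated_mid [210. 163.] [(array([268., 305.]), 0.96), (array([350., 352.]), 0.94), (array([205., 174.]), 0.89)]
reclining_mid [329. 256.] [(array([330., 266.]), 0.94)]
bowl 0.86 [775. 108.  34.]
jar 0.94 [ 703. -334.   45.]
spatula 0.57 [367. -44.   3.]
```

Margins and positions agree, and the bowl, jar and spatula haven't moved. I'll hand in now.

```bash
python3 -c "
from rig import *
print(finish_job())"
```

```text
the job is handed in; nothing more can be done
None
```

The seated figure is on the square plinth, the reclining figure on the long one and the bust on the round one, each centred to within about 3 mm by my camera measurements; the bowl, jar and spatula were not moved, and the job was handed in after about 34 s of robot time with no verdict returned.

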